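# Complete the headlamp kit in the tilt-out bin

## Robot

A 6-joint arm with a two-finger parallel gripper is mounted at the origin on the work surface. World frame = base frame: x ahead of the robot, y to its left, z up, the work surface at z = 0. Lengths are in m, angles in rad, forces in N, time in s.
With the tool pointing down it reaches from about 0.425 to 0.95 m from the base axis. Payload 3.5 kg.
Tool frame: the origin (TCP) lies on the centre line of the jaws, within the pads' length; the fingertips stand 25 mm ahead of it and the grasp point (between the pads) lies 6 mm ahead of it; y points along the fingers, z is the direction in which the jaws open and shut, and the axes are right-handed (so a half turn about y gives the same grasp; the last joint's range is limited). The gripper opens to 85 mm and grips with 20 to 120 N. Pads are 22 mm wide; open, the fingers measure 114 mm over their backs; the gripper's body (76 mm by 85 mm) begins 54 mm behind the grasp point. The pads swing forward as they close: fully open they stand 13 mm farther back than shut.
Start: joints at [-0.15, 0.286, 1.577, -0, 1.279, -0.15], TCP at [0.675, 0, 0.256] pointing down, gripper open.
Joint ranges: [-2.77, 2.77], [-0.9, 2.22], [0.21, 2.48], [-1.53, 4.67], [0.24, 2.81], [-2.84, 2.84]. Speed limits (rad/s): [2.79, 2.79, 3.14, 3.14, 3.14, 3.14].

## Interface

Orientations are given as a unit quaternion [x, y, z, w].
In Python, from plant import ctrl gives the robot as it stands.
- The arm moves only by the tool arm_command, never from a script. Its argument "steps" is a list of rows, each an object with "hand": the opening, from 0 (shut) to 1 (fully open); "travel": the shift along the tool's x, y, z in units of 0.3 m (1.0 is 0.3 m), a list of three; "rotation": the turn, a rotation vector about the tool's x, y, z in units of 30 degrees (1.0 is 30 degrees), a list of three. A call has 1 to 20 rows; each row shifts and turns the pose as measured when the row begins, along the tool's axes as they then stand; what a row does not reach is not made up. A row lasts 1/8 s, in which the tool goes at most 62.5 mm and 10.7 degrees, less where a joint would pass 70% of its speed; a pose out of reach is approached as far as the arm can. A call with a number of a shift or a turn outside -1 to 1 is refused whole. A call with a gripper value outside its range is refused whole. The fingers move at their own pace and stop on an object; "grip_force" is the grip in N (left out, the last holds). Time passes only in rows, so rows that do not move let the fingers close. It gives the time, the measured TCP pose, the force and the opening at its end, in the units of the state.
- ctrl.get_state(): the state, without advancing time (a new reading comes with each control period).
- ctrl.read_camera(name): name is "scene" or "side" or "wrist"; returns (picture, depth): 400x640x3 uint8, blue, green, red; 400x640 float32, m along the optical axis (not along the pixel's ray), 0 where there is no reading.
- ctrl.camera_params(name): a dict with "fx", "fy", "cx", "cy" (pixels), "extrinsics" (4x4, takes a point from camera to world coordinates); the wrist camera has in their place "tool_from_camera" (4x4, takes a point from camera to tool coordinates, whose origin is the TCP and whose axes are the tool frame's). Camera axes: x right, y down, z forward; pixel columns grow to the right and rows downward; lengths in m; the calibration is good to about 2 mm. The wrist camera is an equidistant fisheye: a pixel r from the principal point sees the ray r / f radians off the axis. A picture is of the moment at which its call begins: read the wrist's pose just before it. camera_params takes no time and is no camera call.
- ctrl.sign_off(): hands the job in, once; it reports no verdict.
Trained networks look in the newest picture that a camera, given by its name, has taken for a name from the list of things; names that differ only in an ending like _2 or _b are one class to them, and where a whole thing is asked for, a point or a joint stands for the part that bears it (a point fixed in the world has none). Each returns a list of dicts, best first, with "score" (0 to 1); they miss things now and then, are a little off and sometimes report something else, mostly with a low value. They report only what shows in the picture. A call takes as long as a camera call. They do not tell look-alikes from the thing itself.
- ctrl.masks_of(camera, thing): "region" (400x640 bool, what is visible of it) and "at" ([column, row] in pixels, amid what is visible of it).
The state is a dict: "time": time; "qpos": joint angles; "dq": joint speeds; "joint_efforts": joint torques, N m; "eef_pos": TCP position; "tcp_rot": TCP orientation; "contact_force": force on the tool from outside, world axes, zero at the start; "wrist_torque": the same for the moment, N m; "opening": opening from 0.0 (shut) to 1.0 (fully open).
Only numpy, scipy, OpenCV 4.12 (cv2) and the standard library are available. Lean on these libraries where they do the work, as an engineer would, in place of code of your own. Each camera call takes 0.05 s, during which the arm holds its last target.

## Task

Tip the grey kit bin fully forward by its pull bar: a part for the headlamp repair is already in it. Fill it from the plywood board so that it holds exactly one bracket, one round cover and one shaft, leaving the spares on the board (nothing of a type the bin already has), then push the bin back until it clicks fully home. Do not disturb the other things on the bench.

Things in the scene. Friction and masses are not known exactly. Their poses are not given: they have to be found in the camera images.
- rack: Grey sheet-metal rack, fixed to the bench, that houses the tilt-out kit bin: 111 mm deep (its x), 286 mm wide (its y), 171 mm tall; origin at the centre of its underside, +x to its back, z up. Its top, sides and back are closed; only the bin's front panel shows, flush with its front 55 mm ahead (-x) of the origin.
- bin_pivot (a point): Fixed point on the bin's bottom hinge line (front lower edge of the bin, middle of its width, 6 mm above the bench). The hinge line runs along the rack's y; axes as the rack's.
- kit_bin (a joint): Tilt-out kit bin, rad: 0 = fully home, 0.75 = tipped fully forward (top towards the robot; hard stop). A spring catch holds it home: about 3 N at the bar pulls it free; pushed back, it meets the catch at about 0.10 and past about 0.05 snaps home with a click. Off the catch, hinge friction makes it stay where it is left (1 to 2 N at the bar moves it).
- bin_bar (a point): Centre of the bin's pull bar: round steel, 10 mm thick, 110 mm long along the bin's y; its axis is 52 mm ahead of the front panel and, when home, 52 mm ahead of and 145 mm above the hinge. Clear gap of 47 mm between bar and panel, open from above; an arm at each end slopes down to the panel, which ends 15 mm below the bar. Moves and turns with the bin.
- bin_floor (a point): Centre of the bin's inner floor; moves and turns with the bin (+x to its back, y along its width, z towards its mouth). Inside 91 mm deep (x), 250 mm wide (y), walls 4 mm; back wall 90 mm tall, ends 150 mm at the front stepping to 90 mm. Home, the mouth is shut off by the rack's top. At the start the bin holds one part.
- bin_lip (a point): Middle of the upper edge of the bin's front panel, 130 mm from the hinge; moves with the bin. Tipped fully, the mouth opens upwards in front of the rack: it spans 0 to 90 mm ahead of the hinge line; this lip is then 101 mm and the back wall's edge 137 mm above the bench. Parts let go in the mouth slide down towards the corner of panel and floor.
- board: Plywood parts board, 260 mm (x) by 370 mm (y), 10 mm thick, fixed; origin at the centre of its underside. Five spare parts lie on it (and a roll of tape).
- bracket_1: Cast aluminium bracket: base plate 56 (x) by 34 (y) by 8 mm with an upright plate 8 mm thick (x), 34 mm wide (y), up to 44 mm above the underside, its middle 12 mm to +x of the origin. Origin at the centre of the underside, z up as it lies on the board. One of two alike; one of the six parts is in the kit bin, the rest lie on the board.
- cover_1: Black plastic bulb cover: disc 58 mm across, 14 mm thick, with a grip ridge on top 40 mm long (x), 10 mm thick (y), reaching 30 mm above the underside. Origin at the centre of the underside. One of two alike; one of the six parts is in the kit bin, the rest lie on the board.
- shaft_1: Steel adjuster shaft: rod 10 mm thick, 70 mm long along x, its axis 9 mm above the origin, with a square 18 mm block at either end (the bare rod between spans x = -21 to +25 mm). Origin under the middle, on the underside. One of two alike; one of the six parts is in the kit bin, the rest lie on the board.
- bracket_2: Cast aluminium bracket: base plate 56 (x) by 34 (y) by 8 mm with an upright plate 8 mm thick (x), 34 mm wide (y), up to 44 mm above the underside, its middle 12 mm to +x of the origin. Origin at the centre of the underside, z up as it lies on the board. One of two alike; one of the six parts is in the kit bin, the rest lie on the board.
- cover_2: Black plastic bulb cover: disc 58 mm across, 14 mm thick, with a grip ridge on top 40 mm long (x), 10 mm thick (y), reaching 30 mm above the underside. Origin at the centre of the underside. One of two alike; one of the six parts is in the kit bin, the rest lie on the board.
- shaft_2: Steel adjuster shaft: rod 10 mm thick, 70 mm long along x, its axis 9 mm above the origin, with a square 18 mm block at either end (the bare rod between spans x = -21 to +25 mm). Origin under the middle, on the underside. One of two alike; one of the six parts is in the kit bin, the rest lie on the board.
- tape_roll: Paper tape roll, 60 mm across, 24 mm tall, flat on the parts board among the spares; bystander, leave alone. Origin at the centre of its underside.
- screwdriver: Screwdriver lying on the bench; bystander.
- wrench: Wrench lying on the bench beyond the board; bystander.
- spray_can: White spray can, 52 mm across, 160 mm tall, standing; bystander.
- grease_jar: White jar 60 mm across, 60 mm tall; bystander.
- screw_cup: Steel cup 70 mm across, 50 mm tall; bystander.
- sanding_block: Cork sanding block 110 x 60 x 30 mm; bystander.
There are look-alikes about, which are no part of the job. What is shaped like the cover_2 but orange is not meant. Leave any pink look-alike of the cover_1 alone.

How it is judged:
By the outcome, as a careful person would: the job done as asked, in the order asked, and still so for the second after the job is handed in, with the robot touching nothing.
It also fails if it takes over 72 s, if anything falls off the work surface, if the arm or the gripper's body presses on something with over 40 N, if the wrist force passes 120 N, or if a joint passes its speed limit or range.

## Working session

There is one attempt and no reset: what is moved stays moved. The work goes in short steps, Python scripts to look and compute and a tool call to move; the robot and the scene stay as the last step left them, time stands still between calls to the robot, and variables do not carry over. Pictures are saved under pics/ and viewed, and the job is handed in when it is done.

Besides the shell and the picture viewer there is one more tool, called after "Emit:" as a command line: name --argument value ..., lists and objects as JSON in quotes. arm_command: Moves the arm, as the interface text tells. Shifts and turns lie within -1 to 1; 1 stands for 0.3 m of shift or 30 degrees of turn. Its arguments: {"type":"object","properties":{"steps":{"type":"array","items":{"type":"object","properties":{"hand":{"type":"number"},"travel":{"type":"array","items":{"type":"number","minimum":-1,"maximum":1}},"rotation":{"type":"array","items":{"type":"number","minimum":-1,"maximum":1}}}}},"grip_force":{"type":"number"}},"required":["steps"]}

```bash
ls; mkdir -p pics
cat > h.py <<'E'
import numpy as np, cv2
from plant import ctrl
from scipy.spatial.transform import Rotation as R
np.set_printoptions(precision=4,suppress=True)
def st():
    return ctrl.get_state()
def cam(name):
    s=ctrl.get_state(); im,d=ctrl.read_camera(name); return s,im,d
def T_of(s):
    T=np.eye(4);T[:3,:3]=R.from_quat(s['tcp_rot']).as_matrix();T[:3,3]=s['eef_pos'];return T
def px2w(name,d,u,v,s=None,z=None):
    p=ctrl.camera_params(name); z=d[int(v),int(u)] if z is None else z
    a=(u-p['cx'])/p['fx'];b=(v-p['cy'])/p['fy']
    if name=='wrist':
        r=np.hypot(a,b); k=np.tan(r)/r if r>1e-9 else 1
        c=np.array([a*k*z,b*k*z,z,1]); return (T_of(s)@np.array(p['tool_from_camera'])@c)[:3]
    return (np.array(p['extrinsics'])@np.array([a*z,b*z,z,1]))[:3]
def cloud(name,d,s=None):
    p=ctrl.camera_params(name)
    v,u=np.mgrid[0:400,0:640]
    a=(u-p['cx'])/p['fx'];b=(v-p['cy'])/p['fy']
    if name=='wrist':
        r=np.hypot(a,b)+1e-9;k=np.tan(r)/r;a=a*k;b=b*k
        T=T_of(s)@np.array(p['tool_from_camera'])
    else: T=np.array(p['extrinsics'])
    P=np.stack([a*d,b*d,d],-1)
    return P@T[:3,:3].T+T[:3,3]
E
python3 - <<'E'
from h import *
print(st())
for n in('scene','side','wrist'):
    s,im,d=cam(n); cv2.imwrite(f'pics/{n}0.png',im); np.save(f'{n}0.npy',d)
    print(n,ctrl.camera_params(n), d.min(),d.max())
E
```

```text
pics
{'time': 0.0, 'qpos': array([-0.15  ,  0.2872,  1.5782,  0.    ,  1.2786, -0.15  ]), 'dq': array([-0.0007,  0.0009, -0.001 ,  0.0013,  0.0004,  0.0009]), 'joint_efforts': array([ -0.0002, -40.5981, -29.2628,  -0.0002,   0.0058,   0.    ]), 'eef_pos': array([0.6744, 0.0001, 0.2549]), 'tcp_rot': array([-0.5005,  0.5007, -0.4993,  0.4995]), 'contact_force': array([-0.1131,  0.7098, -0.0287]), 'wrist_torque': array([-0.0324,  0.0374, -0.0103]), 'opening': 1.0027277193540278}
scene {'fx': 411.72547852817246, 'fy': 411.72547852817246, 'cx': 316.22505595083567, 'cy': 194.25053745615668, 'extrinsics': array([[ 0.7874, -0.4549,  0.4161, -0.0522],
       [-0.6165, -0.5796,  0.533 , -0.6973],
       [-0.0013, -0.6762, -0.7368,  1.084 ],
       [ 0.    ,  0.    ,  0.    ,  1.    ]])} 0.0 3.6157916
side {'fx': 471.1348188181697, 'fy': 471.1348188181697, 'cx': 312.5313160044953, 'cy': 205.38098641626144, 'extrinsics': array([[-0.946 , -0.2293,  0.2291,  0.1792],
       [-0.3239,  0.6952, -0.6417,  0.9195],
       [-0.0121, -0.6812, -0.732 ,  1.2088],
       [ 0.    ,  0.    ,  0.    ,  1.    ]])} 0.0 3.7060523
wrist {'fx': 309.70691628693146, 'fy': 309.70691628693146, 'cx': 317.18489600556927, 'cy': 203.4291706089762, 'tool_from_camera': array([[-0.    ,  0.9639,  0.2661, -0.0676],
       [ 0.0012, -0.2661,  0.9639, -0.1168],
       [ 1.    ,  0.0004, -0.0011, -0.0002],
       [ 0.    ,  0.    ,  0.    ,  1.    ]])} 0.0 1.279071
```

View pics/scene0.png

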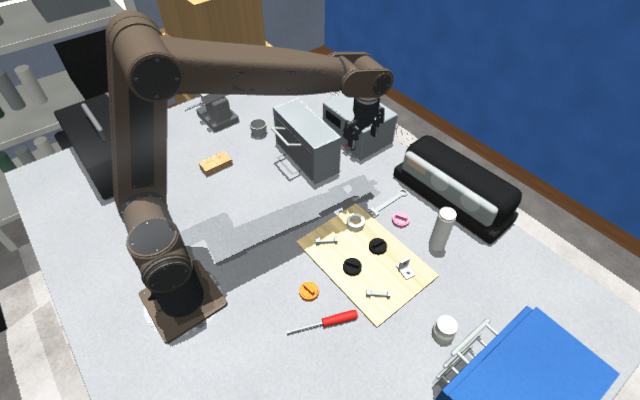

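View pics/side0.png

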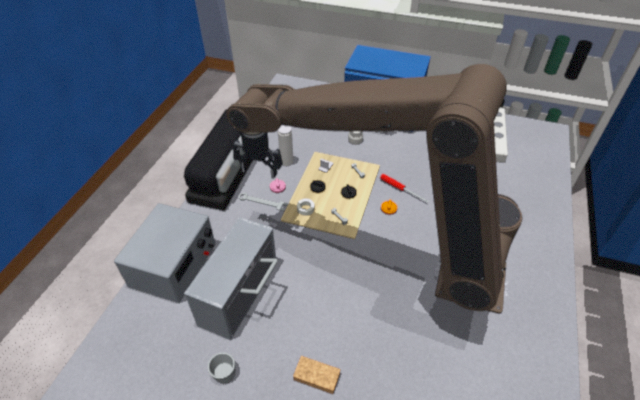

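View pics/wrist0.png

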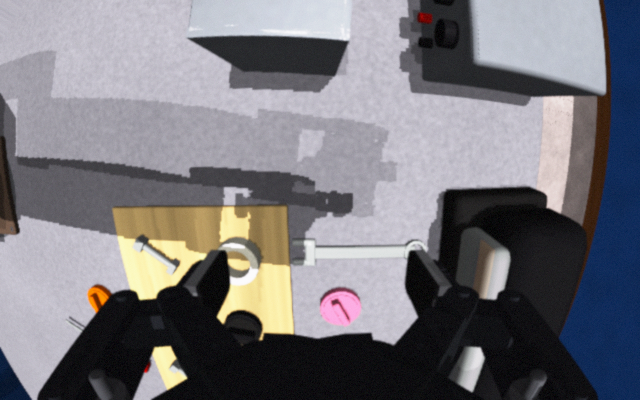

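Run:
```python
from h import *
for n in('scene','side'):
    s,im,d=cam(n); P=cloud(n,d,s); np.save(f'{n}1.npy',d)
    vis=im.copy()
    for th in ('rack','bin_bar','board','bracket_1','cover_1','shaft_1','tape_roll'):
        for r in ctrl.masks_of(n,th):
            if r['score']<0.2: continue
            m=r['region']&(d>0); Q=P[m]
            print(n,th,round(r['score'],2),r['at'],m.sum(),'med',np.median(Q,0),'lo',np.percentile(Q,3,0),'hi',np.percentile(Q,97,0))
    for nm,box in (('bar',(240,90,360,200)),('board',(280,180,460,340))) if n=='scene' else (('bar',(180,210,300,340)),('board',(250,130,400,250))):
        x0,y0,x1,y1=box; c=im[y0:y1,x0:x1]; cv2.imwrite(f'pics/{n}_{nm}.png',cv2.resize(c,None,fx=5 if c.shape[0]<=120 else 4 if c.shape[1]<160 else 3.5,fy=5 if c.shape[0]<=120 else 4 if c.shape[1]<160 else 3.5,interpolation=cv2.INTER_CUBIC)[:600,:800])
print(st()['time'])
```

```text
scene rack 0.57 [307.2, 141.3] 3798 med [0.6233 0.2184 0.1373] lo [0.5794 0.1214 0.0047] hi [0.699  0.4007 0.1738]
scene bin_bar 0.66 [295.9, 144.2] 1080 med [0.5956 0.2674 0.087 ] lo [0.5435 0.1469 0.0096] hi [0.69   0.3951 0.1543]
scene board 0.67 [368.1, 266.3] 7375 med [ 0.4965 -0.257   0.0095] lo [ 0.3837 -0.4019  0.005 ] hi [ 0.6316 -0.0517  0.0136]
scene bracket_1 0.76 [405.9, 270.3] 267 med [ 0.5687 -0.3288  0.0181] lo [ 0.5531 -0.3594  0.0077] hi [ 0.5962 -0.3032  0.0537]
scene cover_1 0.78 [352.3, 264.4] 270 med [ 0.4477 -0.2313  0.0246] lo [ 0.4262 -0.2538  0.016 ] hi [ 0.4777 -0.2039  0.0402]
scene cover_1 0.75 [377.7, 246.9] 216 med [ 0.5602 -0.2251  0.0247] lo [ 0.5395 -0.2459  0.0171] hi [ 0.5862 -0.1975  0.0411]
scene cover_1 0.55 [306.6, 289.8] 290 med [ 0.2984 -0.2127  0.0145] lo [ 0.2759 -0.234   0.0068] hi [ 0.3265 -0.1869  0.0298]
scene cover_1 0.47 [404.6, 217.6] 208 med [ 0.7003 -0.1907  0.0145] lo [ 0.6795 -0.2122  0.0037] hi [ 0.7324 -0.164   0.0308]
scene shaft_1 0.47 [377.8, 294.2] 92 med [ 0.4504 -0.3446  0.0241] lo [ 0.4224 -0.3691  0.0183] hi [ 0.4749 -0
[... 919 characters left out ...]
751  0.0159] lo [ 0.6798 -0.2094  0.0042] hi [ 0.7284 -0.1543  0.0327]
side cover_1 0.56 [387.9, 209.4] 195 med [ 0.3004 -0.1964  0.0157] lo [ 0.2777 -0.2283  0.0046] hi [ 0.3253 -0.1769  0.0327]
side cover_1 0.53 [316.6, 186.4] 166 med [ 0.5642 -0.2107  0.0262] lo [ 0.5413 -0.2418  0.0148] hi [ 0.5886 -0.1898  0.0426]
side cover_1 0.48 [346.1, 190.3] 194 med [ 0.4513 -0.2186  0.0257] lo [ 0.4268 -0.2588  0.013 ] hi [ 0.4773 -0.1956  0.0431]
side shaft_1 0.48 [334.8, 214.1] 26 med [ 0.4665 -0.108   0.0266] lo [ 0.4237 -0.1191  0.0185] hi [ 0.4774 -0.0805  0.0335]
side tape_roll 0.7 [301.7, 202.6] 220 med [ 0.5698 -0.1007  0.0314] lo [ 0.5441 -0.1298  0.0123] hi [ 0.5963 -0.0755  0.0388]
0.95
```

View pics/scene_board.png

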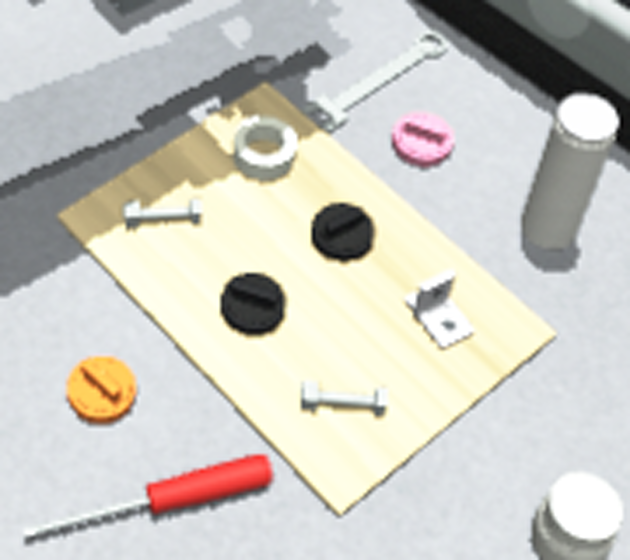

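View pics/scene_bar.png

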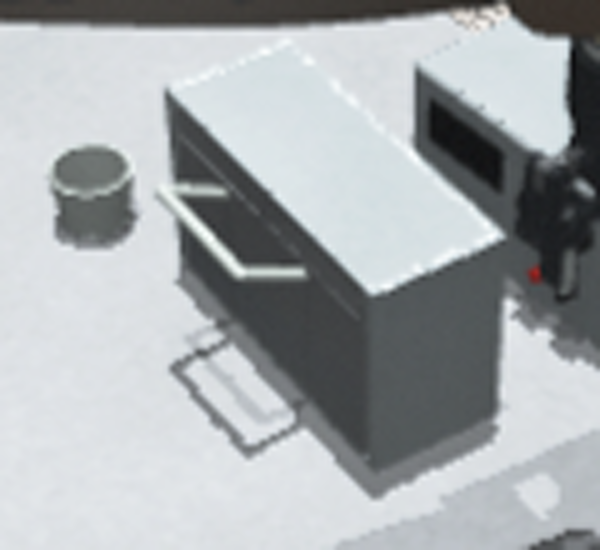

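View pics/side_bar.png

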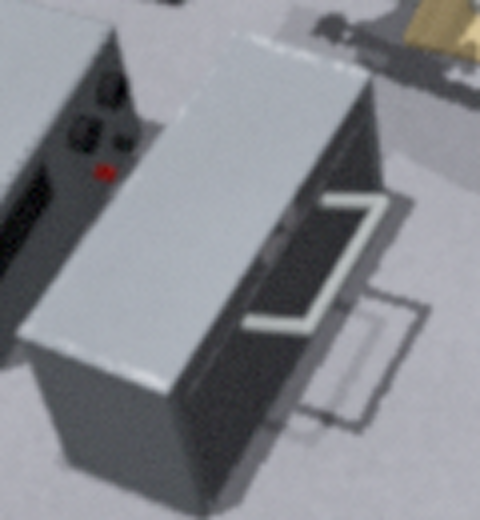

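Run:
```python
from h import *
# geometric fit of rack top & bar from saved depth
for n in('scene','side'):
    d=np.load(f'{n}1.npy'); P=cloud(n,d)
    reg=(P[...,0]>.5)&(P[...,0]<.75)&(P[...,1]>.1)&(P[...,1]<.45)&(d>0)
    top=reg&(P[...,2]>.160)&(P[...,2]<.182)
    Q=P[top]; rect=cv2.minAreaRect(Q[:,:2].astype(np.float32)*1000); print(n,'top',len(Q),rect,np.median(Q[:,2])); print(cv2.boxPoints(rect))
    bar=reg&(P[...,2]>.125)&(P[...,2]<.16)&(P[...,0]<.6)
    Q=P[bar]; print('bar n',len(Q)); 
    o=np.argsort(Q[:,1]); print(Q[o][::max(1,len(o)//25)])
```

```text
scene top 1629 ((652.0182495117188, 266.17431640625), (293.5904846191406, 114.04012298583984), 85.48311614990234) 0.17066172832434345
[[583.6147 124.3255]
 [697.3007 115.3445]
 [720.4218 408.0232]
 [606.7358 417.0041]]
bar n 267
[[0.594  0.1256 0.1278]
 [0.596  0.1282 0.1568]
 [0.5846 0.1301 0.1481]
 [0.5951 0.1326 0.1452]
 [0.5911 0.1441 0.1439]
 [0.5869 0.1501 0.1374]
 [0.5882 0.169  0.1281]
 [0.5927 0.1863 0.1321]
 [0.5931 0.2046 0.1287]
 [0.5857 0.2121 0.1321]
 [0.5784 0.2142 0.13  ]
 [0.5543 0.2157 0.1464]
 [0.5811 0.2176 0.1355]
 [0.5425 0.2225 0.1526]
 [0.5936 0.2291 0.1258]
 [0.5957 0.2374 0.1377]
 [0.5944 0.2477 0.1362]
 [0.5947 0.2548 0.1268]
 [0.5956 0.2618 0.131 ]
 [0.5983 0.2719 0.1278]
 [0.5411 0.2811 0.1553]
 [0.5447 0.2925 0.1553]
 [0.5482 0.304  0.1553]
 [0.5995 0.3178 0.1258]
 [0.5695 0.3236 0.1462]
 [0.554  0.3257 0.1524]
 [0.5995 0.3294 0.1372]]
side top 3615 ((624.5569458007812, 269.94488525390625), (291.00738525390625, 170.15692138671875), 85.12528991699219) 0.17199186979264214
[[527.4218 132.1972]
 [696.9631 117.7378]
 [721.6921 407.6925]
 [552.1508 422.152 ]]
bar n 435
[[0.5857 0.129  0.1466]
 [0.5886 0.1381 0.1423]
 [0.5898 0.1473 0.1571]
 [0.5877 0.1566 0.1366]
 [0.5891 0.1775 0.1287]
 [0.5918 0.1999 0.1319]
 [0.5931 0.2177 0.135 ]
 [0.5636 0.221  0.1425]
 [0.5748 0.2234 0.1408]
 [0.5525 0.2257 0.144 ]
 [0.594  0.2304 0.1321]
 [0.5397 0.2395 0.1583]
 [0.5368 0.2471 0.1556]
 [0.539  0.2558 0.157 ]
 [0.5975 0.265  0.1289]
 [0.5958 0.2725 0.1398]
 [0.5962 0.2796 0.135 ]
 [0.5966 0.2876 0.1268]
 [0.5971 0.2964 0.1389]
 [0.5424 0.3043 0.1522]
 [0.5438 0.3137 0.1556]
 [0.5506 0.324  0.1577]
 [0.5916 0.3288 0.1351]
 [0.5907 0.3311 0.1341]
 [0.5586 0.333  0.1528]
 [0.5668 0.3354 0.1474]]
```

Emit:
arm_command --steps '[{"hand": 0.55,"travel": [-0.13,0,-0.062],"rotation": [0,0,0]},{"hand": 0.55,"travel": [-0.13,0,-0.062],"rotation": [0,0,0]},{"hand": 0.55,"travel": [-0.13,0,-0.062],"rotation": [0,0,0]},{"hand": 0.55,"travel": [-0.13,0,-0.062],"rotation": [0,0,0]},{"hand": 0.55,"travel": [-0.13,0,-0.062],"rotation": [0,0,0]},{"hand": 0.55,"travel": [-0.13,0,-0.062],"rotation": [0,0,0]},{"hand": 0.55,"travel": [-0.13,0,-0.062],"rotation": [0,0,0]},{"hand": 0.55,"travel": [0,0,0],"rotation": [0,0.15,0]},{"hand": 0.55,"travel": [0,0,0],"rotation": [0,0,0]}]' --grip_force 25

```text
time: 2.08
eef_pos: [0.5413, 0.2812, 0.257]
tcp_rot: [0.478, -0.52, 0.52, -0.48]
contact_force: [0.1, 0.3, 1.1]
opening: 0.548
```

```bash
cat >> h.py <<'E'
def go(target,yaw=None,s=None):
    """print travel (units of .3m, tool axes) to world target; yaw = desired world yaw of tool z axis (jaw axis), deg; tool y down"""
    s=s or st(); T=T_of(s); d=T[:3,:3].T@(np.array(target)-T[:3,3])
    print('pos',T[:3,3],'zaxis yaw',np.degrees(np.arctan2(T[1,2],T[0,2])),'yaxis',T[:3,1],'travel units',d/0.3,'mm',d*1000)
    if yaw is not None:
        c,sn=np.cos(np.radians(yaw)),np.sin(np.radians(yaw))
        z=np.array([c,sn,0]);y=np.array([0,0,-1.]);x=np.cross(y,z)
        W=np.stack([x,y,z],1); r=R.from_matrix(T[:3,:3].T@W).as_rotvec()
        print('rot units',np.degrees(r)/30)
E
python3 - <<'E'
from h import *
s,im,d=cam('wrist'); cv2.imwrite('pics/w1.png',im)
P=cloud('wrist',d,s)
for r in ctrl.masks_of('wrist','bin_bar'): print(r['score'],r['at'],r['region'].sum())
reg=(d>0)&(P[...,2]>.146)&(P[...,2]<.165)&(P[...,0]>.52)&(P[...,0]<.575)&(P[...,1]>.2)&(P[...,1]<.35)
Q=P[reg]; print(len(Q)); o=np.argsort(Q[:,1]); print(Q[o][::max(1,len(o)//12)])
go([.545,.2755,.155],-4.7,s)
E
```

```text
0.54 [367.9, 166.2] 9345
2308
[[0.5542 0.2178 0.1473]
 [0.5379 0.2249 0.1554]
 [0.5412 0.2365 0.1555]
 [0.5368 0.2494 0.1524]
 [0.5386 0.2618 0.1543]
 [0.5396 0.2738 0.154 ]
 [0.5442 0.2854 0.155 ]
 [0.5451 0.2965 0.1541]
 [0.5467 0.3077 0.1548]
 [0.5497 0.3182 0.1538]
 [0.5447 0.3273 0.1539]
 [0.5472 0.3316 0.1559]
 [0.5505 0.3366 0.1493]]
pos [0.5413 0.2812 0.257 ] zaxis yaw -4.667206950145238 yaxis [ 0.0027  0.0009 -1.    ] travel units [0.0182 0.34   0.0129] mm [  5.4636 102.0063   3.8765]
rot units [-0.0051  0.0011 -0.0021]
```

View pics/w1.png

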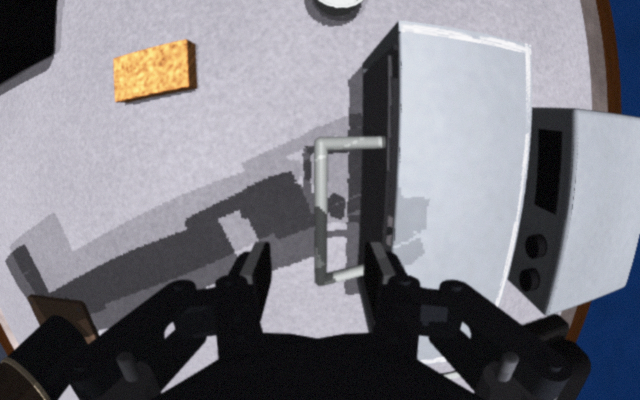

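Emit:
arm_command --steps '[{"hand": 0.55,"travel": [0.01,0.1,0.005],"rotation": [0,0,0]},{"hand": 0.55,"travel": [0.008,0.1,0.0],"rotation": [0,0,0]},{"hand": 0.55,"travel": [0,0.1,0],"rotation": [0,0,0]},{"hand": 0.55,"travel": [0,0.045,0],"rotation": [0,0,0]},{"hand": 0.0,"travel": [0,0,0],"rotation": [0,0,0]},{"hand": 0.0,"travel": [0,0,0],"rotation": [0,0,0]},{"hand": 0.0,"travel": [0,0,0],"rotation": [0,0,0]},{"hand": 0.0,"travel": [0,0,0],"rotation": [0,0,0]}]' --grip_force 30

```text
time: 3.18
eef_pos: [0.5432, 0.2728, 0.1538]
tcp_rot: [-0.479, 0.522, -0.519, 0.479]
contact_force: [1.6, -0.1, -4.7]
opening: 0.101
```

Run:
```python
import numpy as np
t=np.linspace(0,.75,10); f=52*np.cos(t)+145*np.sin(t);u=145*np.cos(t)-52*np.sin(t)
print(np.round(np.c_[-np.diff(u),-np.diff(f)]/300,3), f[-1]-52,u[-1]-145)
```

```text
[[ 0.016 -0.04 ]
 [ 0.019 -0.038]
 [ 0.022 -0.036]
 [ 0.025 -0.034]
 [ 0.028 -0.032]
 [ 0.031 -0.03 ]
 [ 0.033 -0.027]
 [ 0.035 -0.024]
 [ 0.037 -0.021]] 84.88544138482214 -74.35032953450934
```

Emit:
arm_command --steps '[{"hand": 0.0,"travel": [0,0.016,-0.04],"rotation": [0,0,0]},{"hand": 0.0,"travel": [0,0.019,-0.038],"rotation": [0,0,0]},{"hand": 0.0,"travel": [0,0.022,-0.036],"rotation": [0,0,0]},{"hand": 0.0,"travel": [0,0.025,-0.034],"rotation": [0,0,0]},{"hand": 0.0,"travel": [0,0.028,-0.032],"rotation": [0,0,0]}]'

```text
time: 3.8
eef_pos: [0.4991, 0.2765, 0.1285]
tcp_rot: [0.471, -0.514, 0.526, -0.487]
contact_force: [-0.4, -3.3, 4.7]
opening: 0.101
```

Emit:
arm_command --steps '[{"hand": 0.0,"travel": [0,0.03,-0.033],"rotation": [0,0,0]},{"hand": 0.0,"travel": [0,0.032,-0.031],"rotation": [0,0,0]},{"hand": 0.0,"travel": [0,0.034,-0.028],"rotation": [0,0,0]},{"hand": 0.0,"travel": [0,0.036,-0.025],"rotation": [0,0,0]},{"hand": 0.0,"travel": [0,0.037,-0.022],"rotation": [0,0,0]},{"hand": 0.0,"travel": [0,0.015,-0.01],"rotation": [0,0,0]}]'

```text
time: 4.55
eef_pos: [0.4587, 0.2803, 0.0757]
tcp_rot: [0.469, -0.509, 0.529, -0.491]
contact_force: [-6.3, -15.3, 37.2]
opening: 0.103
```

Emit:
arm_command --steps '[{"hand": 0.0,"travel": [0,-0.008,0],"rotation": [0,0,0]},{"hand": 0.45,"travel": [0,0,0],"rotation": [0,0,0]},{"hand": 0.45,"travel": [0,0,0],"rotation": [0,0,0]},{"hand": 0.45,"travel": [0,0,0],"rotation": [0,0,0]},{"hand": 0.45,"travel": [0,-0.05,0],"rotation": [0,0,0]},{"hand": 0.45,"travel": [0,-0.15,0],"rotation": [0,0,0]},{"hand": 0.45,"travel": [0,-0.2,0],"rotation": [0,0,0]},{"hand": 0.45,"travel": [0,-0.2,0],"rotation": [0,0,0]},{"hand": 0.45,"travel": [0,-0.1,0.1],"rotation": [0,0,0]},{"hand": 0.45,"travel": [0,0,0],"rotation": [0,0,0]}]'

```text
time: 5.8
eef_pos: [0.4766, 0.2788, 0.2958]
tcp_rot: [0.47, -0.512, 0.527, -0.489]
contact_force: [0.1, -0.1, -0.6]
opening: 0.45
```

Run:
```python
from h import *
for n in('wrist','scene','side'):
    s,im,d=cam(n); P=cloud(n,d,s)
    c={'wrist':im,'scene':cv2.resize(im[80:230,220:380],None,fx=4,fy=4,interpolation=cv2.INTER_CUBIC),'side':cv2.resize(im[200:340,170:330],None,fx=4,fy=4,interpolation=cv2.INTER_CUBIC)}[n]
    cv2.imwrite(f'pics/{n}2.png',c)
    for th in ('bracket_1','cover_1','shaft_1'):
        for r in ctrl.masks_of(n,th):
            m=r['region']&(d>0); print(n,th,round(r['score'],2),r['at'],np.median(P[m],0))
go([.5,.28,.25],-4.7)
```

```text
wrist bracket_1 0.98 [408.9, 224.4] [0.6048 0.2054 0.0428]
wrist bracket_1 0.62 [386.7, 160.4] [0.5756 0.2971 0.0558]
scene bracket_1 0.81 [405.7, 269.2] [ 0.568  -0.3287  0.0187]
scene bracket_1 0.55 [310.1, 158.1] [0.5993 0.1977 0.0709]
scene cover_1 0.83 [378.8, 247.7] [ 0.5603 -0.2244  0.025 ]
scene cover_1 0.83 [351.3, 264.8] [ 0.4481 -0.23    0.0249]
scene cover_1 0.74 [308.2, 288.6] [ 0.2974 -0.2111  0.0147]
scene cover_1 0.66 [403.2, 218.9] [ 0.701  -0.1901  0.0146]
scene cover_1 0.17 [301.5, 143.2] [0.6205 0.2502 0.1082]
scene shaft_1 0.53 [376.5, 295.6] [ 0.4442 -0.3385  0.0229]
scene shaft_1 0.45 [326.6, 239.0] [ 0.4511 -0.1073  0.0229]
scene shaft_1 0.24 [357.8, 216.7] [ 0.5706 -0.1105  0.0305]
side bracket_1 0.59 [259.7, 269.9] [0.6072 0.2067 0.042 ]
side shaft_1 0.52 [339.3, 218.0] [ 0.4463 -0.0996  0.0251]
side shaft_1 0.49 [315.0, 375.2] [0.346  0.4433 0.0302]
side shaft_1 0.41 [415.0, 193.8] [ 0.2221 -0.2871  0.0155]
pos [0.4744 0.2784 0.2908] zaxis yaw -4.510207913172286 yaxis [ 0.0263  0.0004 -0.9997] travel units [-0.0116  0.1382  0.081 ] mm [-3.4863 41.4737 24.2927]
rot units [-0.0499  0.0064 -0.0047]
```

View pics/wrist2.png

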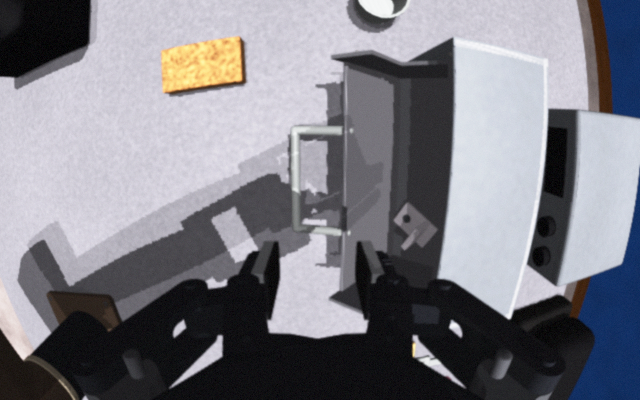

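View pics/scene2.png

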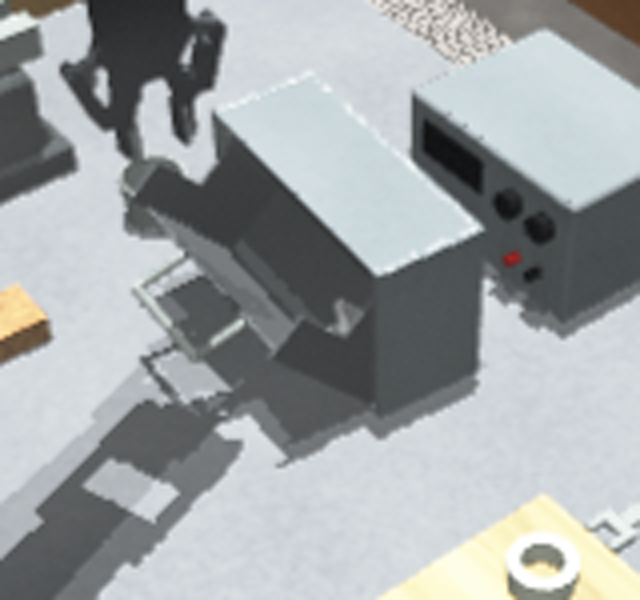

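View pics/side2.png

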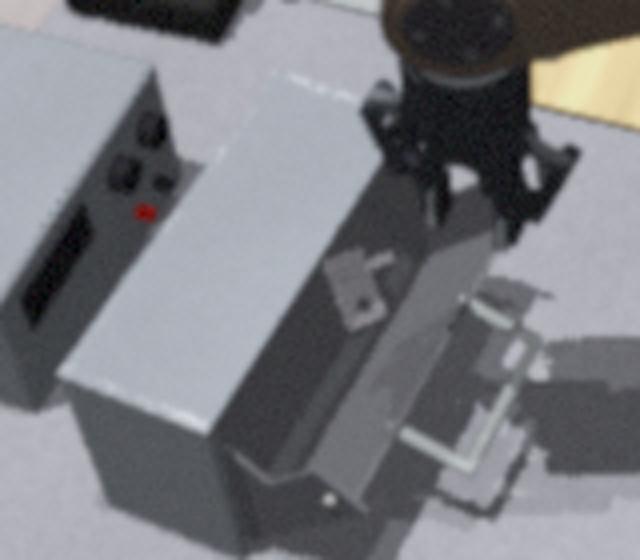

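Emit:
arm_command --steps '[{"hand": 0.5,"travel": [0.15,0.0,0.0],"rotation": [-0.05,0,0]},{"hand": 0.5,"travel": [0.17,0.01,0.005],"rotation": [0,0,0]},{"hand": 0.5,"travel": [0.17,0.01,0.005],"rotation": [0,0,0]},{"hand": 0.5,"travel": [0.17,0.01,0.005],"rotation": [0,0,0]},{"hand": 0.5,"travel": [0.17,0.01,0.005],"rotation": [0,0,0]},{"hand": 0.5,"travel": [0.17,0.01,0.005],"rotation": [0,0,0]},{"hand": 0.5,"travel": [0.17,0.01,0.0],"rotation": [0,0,0]},{"hand": 0.5,"travel": [0.1,0.0,0.0],"rotation": [0,0,0]},{"hand": 0.5,"travel": [0,0,0],"rotation": [0,0,0]}]'

```text
time: 7.52
eef_pos: [0.4522, -0.1128, 0.2722]
tcp_rot: [0.479, -0.518, 0.519, -0.482]
contact_force: [-0.5, -0.1, -0.4]
opening: 0.501
```

```bash
cat > look.py <<'E'
from h import *
import sys
def look(tag):
    s,im,d=cam('wrist'); P=cloud('wrist',d,s); vis=im.copy()
    for th in ('shaft_1','cover_1','bracket_1'):
        for r in ctrl.masks_of('wrist',th):
            if r['score']<.3: continue
            m=r['region']; m2=m&(d>0); Q=P[m2]
            if len(Q)<10: continue
            lo=np.percentile(Q[:,2],60)
            Z=Q[Q[:,2]>.014]
            c=Z[:,:2].mean(0); w,v=np.linalg.eigh(np.cov((Z[:,:2]-c).T)); ax=v[:,1]
            rect=cv2.minAreaRect((Z[:,:2]*1000).astype(np.float32))
            print(th,round(r['score'],2),np.round(r['at']),m.sum(),'mean',c,'axis yaw',np.degrees(np.arctan2(ax[1],ax[0])),'rect',np.round(rect[0],1),np.round(rect[1],1),'z pct',np.percentile(Q[:,2],[5,50,97]))
            if th=='cover_1':
                H=Q[Q[:,2]>.033]
                if len(H)>10:
                    c=H[:,:2].mean(0); w,v=np.linalg.eigh(np.cov((H[:,:2]-c).T)); ax=v[:,1]
                    print('   ridge',len(H),c,np.degrees(np.arctan2(ax[1],ax[0])),cv2.minAreaRect((H[:,:2]*1000).astype(np.float32)),H[:,2].max())
            cs,_=cv2.findContours(m.astype(np.uint8),0,1); cv2.drawContours(vis,cs,-1,(0,0,255),1)
    cv2.imwrite(f'pics/{tag}.png',im); cv2.imwrite(f'pics/{tag}m.png',vis); np.savez(f'{tag}.npz',d=d,P=P,im=im)
    go(s['eef_pos'],-4.7,s)
look(sys.argv[1])
E
python3 look.py w3
```

```text
shaft_1 0.77 [309. 170.] 640 mean [ 0.4477 -0.102 ] axis yaw 145.77194693053997 rect [ 448.9 -103.5] [19.1 71.2] z pct [0.019  0.0237 0.0281]
shaft_1 0.56 [316. 321.] 283 mean [ 0.4357 -0.3259] axis yaw 135.05348316494803 rect [ 441.7 -332.7] [18.5 52.6] z pct [0.0139 0.0226 0.0277]
shaft_1 0.38 [408. 250.] 1198 mean [ 0.5622 -0.2127] axis yaw 134.45387787713955 rect [ 533.6 -174.2] [ 49.1 161.3] z pct [0.0194 0.0238 0.0393]
cover_1 0.96 [489. 212.] 1086 mean [ 0.7015 -0.1814] axis yaw 106.46770543983878 rect [ 703.4 -181. ] [48.4 49. ] z pct [0.0045 0.0135 0.029 ]
cover_1 0.94 [216. 251.] 1253 mean [ 0.3025 -0.2044] axis yaw 103.50134949881128 rect [ 300.7 -206. ] [53.2 49. ] z pct [0.0065 0.0139 0.0296]
cover_1 0.63 [405. 249.] 1244 mean [ 0.5618 -0.2124] axis yaw 127.089704601286 rect [ 535.3 -173.6] [ 49.6 163.4] z pct [0.0188 0.0238 0.0394]
   ridge 248 [ 0.5595 -0.2121] 129.24107300762782 ((525.21630859375, -174.53878784179688), (31.179073333740234, 150.93865966796875), 41.511104583740234) 0.2688748210744696
cover_1 0.59 [318. 262.] 1458 mean [ 0.4508 -0.2214] axis yaw 77.96770105643509 rect [ 450.3 -224.5] [57.2 55.1] z pct [0.0171 0.0237 0.0393]
   ridge 242 [ 0.4507 -0.224 ] 120.18379997486556 ((450.89447021484375, -225.53964233398438), (10.94385051727295, 40.23366928100586), 30.30689811706543) 0.04040919307566532
pos [ 0.4522 -0.1128  0.2722] zaxis yaw -4.37027659380498 yaxis [ 0.0038  0.002  -1.    ] travel units [0. 0. 0.] mm [0. 0. 0.]
rot units [-0.0069  0.011  -0.0044]
```

View pics/w3m.png

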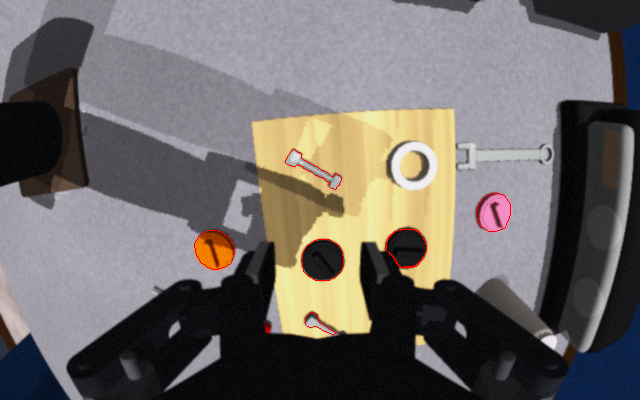

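Emit:
arm_command --steps '[{"hand": 0.5,"travel": [0,0.05,0],"rotation": [0,-0.34,0]},{"hand": 0.5,"travel": [0,0.06,0],"rotation": [0,-0.34,0]},{"hand": 0.5,"travel": [0,0.07,0],"rotation": [0,-0.34,0]},{"hand": 0.5,"travel": [0,0.07,0],"rotation": [0,-0.34,0]},{"hand": 0.5,"travel": [0,0.07,0],"rotation": [0,-0.34,0]},{"hand": 0.5,"travel": [0,0.0,0],"rotation": [0,-0.31,0]},{"hand": 0.5,"travel": [0,0,0],"rotation": [0,0,0]}]'

```text
time: 8.6
eef_pos: [0.4546, -0.101, 0.1743]
tcp_rot: [-0.68, 0.187, -0.191, 0.683]
contact_force: [-0.6, 0.6, -0.1]
opening: 0.502
```

Run:
```python
from h import *
z=np.load('w3.npz'); im=z['im']; cv2.imwrite('pics/w3c.png',cv2.resize(im[130:350,250:450],None,fx=2.7,fy=2.7,interpolation=cv2.INTER_CUBIC))
P=z['P'];d=z['d']
m=(d>0)&(P[...,2]>.016)&(P[...,2]<.05)&(np.hypot(P[...,0]-.448,P[...,1]+.1025)<.05)
Q=P[m]; r=cv2.minAreaRect((Q[:,:2]*1000).astype(np.float32)); print(r, cv2.boxPoints(r))
print(st()['qpos'])
go([.448,-.1025,.12],55.8)
s,im,d=cam('wrist');P=cloud('wrist',d,s); cv2.imwrite('pics/w4.png',im)
m=(d>0)&(P[...,2]>.016)&(P[...,2]<.05)&(np.hypot(P[...,0]-.448,P[...,1]+.1025)<.05)
Q=P[m]; r=cv2.minAreaRect((Q[:,:2]*1000).astype(np.float32)); print(r,Q[:,2].max()); print(cv2.boxPoints(r),len(Q))
H=Q[Q[:,2]>.0262]; print(len(H));
```

```text
((448.9010314941406, -103.53150939941406), (19.082517623901367, 71.21717834472656), 55.54936218261719) [[ 414.1402  -91.2557]
 [ 472.8669 -131.543 ]
 [ 483.6618 -115.8073]
 [ 424.9352  -75.52  ]]
[-0.4396 -0.1018  2.1522  0.0061  1.0866 -1.4719]
pos [ 0.4546 -0.101   0.1743] zaxis yaw 58.98427408761016 yaxis [ 0.0064  0.0029 -1.    ] travel units [-0.0171  0.1807 -0.0168] mm [-5.1308 54.2097 -5.0437]
rot units [-0.0113  0.1061  0.0073]
((448.6607360839844, -103.66190338134766), (18.083513259887695, 70.56059265136719), 55.371681213378906) 0.028958808230591215
[[ 414.4922  -91.0539]
 [ 472.5533 -131.15  ]
 [ 482.8293 -116.2699]
 [ 424.7681  -76.1738]] 1166
484
```

View pics/w3c.png

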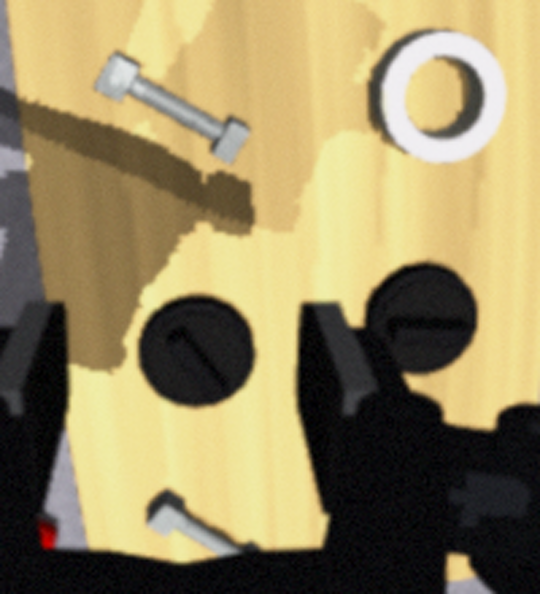

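View pics/w4.png

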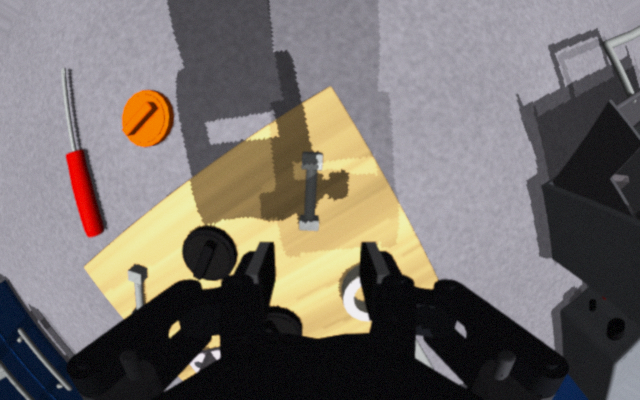

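Emit:
arm_command --steps '[{"hand": 0.5,"travel": [-0.012,0.05,-0.018],"rotation": [0,0.12,0]},{"hand": 0.5,"travel": [0,0.12,0],"rotation": [0,0,0]},{"hand": 0.5,"travel": [0,0.12,0],"rotation": [0,0,0]},{"hand": 0.5,"travel": [0,0.08,0],"rotation": [0,0,0]},{"hand": 0.5,"travel": [0,0,0],"rotation": [0,0,0]}]'

```text
time: 9.28
eef_pos: [0.4527, -0.1021, 0.064]
tcp_rot: [-0.672, 0.21, -0.219, 0.675]
contact_force: [-0.6, -0.0, -0.0]
opening: 0.501
```

Run:
```python
from h import *
go([.4487,-.1036,.038],55.4)
```

```text
pos [ 0.4527 -0.1021  0.064 ] zaxis yaw 54.73164657206902 yaxis [ 0.0139 -0.0002 -0.9999] travel units [-0.009   0.0865 -0.0123] mm [-2.6904 25.9522 -3.6811]
rot units [-0.0149 -0.0224  0.0219]
```

Emit:
arm_command --steps '[{"hand": 0.5,"travel": [-0.012,0.04,-0.016],"rotation": [-0.015,-0.02,0.02]},{"hand": 0.5,"travel": [0,0.04,0],"rotation": [0,0,0]},{"hand": 0.5,"travel": [0,0.01,0],"rotation": [0,0,0]},{"hand": 0.5,"travel": [0,0.0,0],"rotation": [0,0,0]}]'

```text
time: 9.78
eef_pos: [0.4491, -0.1048, 0.0383]
tcp_rot: [0.675, -0.209, 0.213, -0.674]
contact_force: [0.1, 0.1, 0.1]
opening: 0.501
```

Emit:
arm_command --steps '[{"hand": 0.0,"travel": [0,0,0],"rotation": [0,0,0]},{"hand": 0.0,"travel": [0,0,0],"rotation": [0,0,0]},{"hand": 0.0,"travel": [0,0,0],"rotation": [0,0,0]},{"hand": 0.0,"travel": [0,0,0],"rotation": [0,0,0]},{"hand": 0.0,"travel": [0,-0.05,0],"rotation": [0,0,0]},{"hand": 0.0,"travel": [0,-0.15,0],"rotation": [0,0,0]},{"hand": 0.0,"travel": [0,-0.15,0],"rotation": [0,0,0]},{"hand": 0.0,"travel": [0,-0.15,0],"rotation": [0,0,0]},{"hand": 0.0,"travel": [0,-0.12,0],"rotation": [0,0,0]},{"hand": 0.0,"travel": [0,0,0],"rotation": [0,0,0]}]' --grip_force 40

```text
time: 11.02
eef_pos: [0.448, -0.1041, 0.2356]
tcp_rot: [0.676, -0.207, 0.215, -0.674]
contact_force: [0.7, 0.0, -1.0]
opening: 0.096
```

Run:
```python
from h import *
s,im,d=cam('wrist'); cv2.imwrite('pics/w5.png',im)
go([.545,.335,.24],-4.7,s)
```

```text
pos [ 0.448  -0.1041  0.2356] zaxis yaw 55.28513674825154 yaxis [ 0.0097 -0.0053 -0.9999] travel units [-0.5675 -0.0193  1.3873] mm [-170.249    -5.7974  416.1915]
rot units [-0.013   1.9995  0.0179]
```

View pics/w5.png

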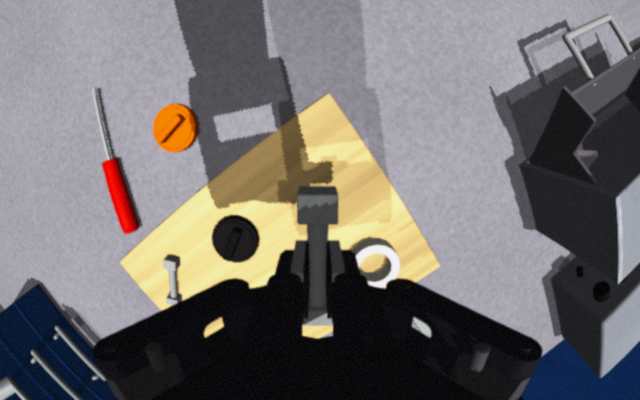

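Emit:
arm_command --steps '[{"hand": 0.0,"travel": [0,0,0],"rotation": [0,0.35,0]},{"hand": 0.0,"travel": [0,0,0],"rotation": [0,0.35,0]},{"hand": 0.0,"travel": [0,0,0],"rotation": [0,0.35,0]},{"hand": 0.0,"travel": [0,0,0],"rotation": [0,0.35,0]},{"hand": 0.0,"travel": [0,0,0],"rotation": [0,0.35,0]},{"hand": 0.0,"travel": [0,0,0],"rotation": [0,0.3,0]},{"hand": 0.0,"travel": [-0.1,0,0.02],"rotation": [0,0,0]},{"hand": 0.0,"travel": [-0.17,0,0.02],"rotation": [0,0,0]},{"hand": 0.0,"travel": [-0.17,0,0.02],"rotation": [0,0,0]},{"hand": 0.0,"travel": [-0.17,0,0.02],"rotation": [0,0,0]},{"hand": 0.0,"travel": [-0.17,0,0.02],"rotation": [0,0,0]},{"hand": 0.0,"travel": [-0.17,0,0.02],"rotation": [0,0,0]},{"hand": 0.0,"travel": [-0.17,0,0.02],"rotation": [0,0,0]},{"hand": 0.0,"travel": [-0.17,0,0.02],"rotation": [0,0,0]},{"hand": 0.0,"travel": [-0.12,0,0.02],"rotation": [0,0,0]},{"hand": 0.0,"travel": [0,0,0],"rotation": [0,0,0]}]'

```text
time: 13.08
eef_pos: [0.5443, 0.3224, 0.1969]
tcp_rot: [-0.477, 0.547, -0.522, 0.45]
contact_force: [-0.2, -0.3, -1.6]
opening: 0.095
```

Run:
```python
from h import *
s,im,d=cam('wrist'); cv2.imwrite('pics/w6.png',im); P=cloud('wrist',d,s)
# bin section profile near y=.33: where panel inner / back wall
for y in (.28,.36):
    m=(d>0)&(abs(P[...,1]-y)<.004)&(P[...,0]>.45)&(P[...,0]<.64)&(P[...,2]<.2); Q=P[m]; o=np.argsort(Q[:,0]); print(y); print(Q[o][::max(1,len(o)//14)][:,[0,2]])
go([.545,.34,.14],-4.7,s)
```

```text
0.28
[[ 0.45   -0.0004]
 [ 0.4603 -0.0004]
 [ 0.466  -0.0003]
 [ 0.4813 -0.0019]
 [ 0.5572  0.0533]
 [ 0.5684  0.0404]
 [ 0.5811  0.0276]
 [ 0.5959  0.0088]
 [ 0.6073  0.0227]
 [ 0.6172  0.0298]
 [ 0.6222  0.1698]
 [ 0.6259  0.0367]
 [ 0.6298  0.1702]
 [ 0.6338  0.1705]
 [ 0.6398  0.169 ]]
0.36
[[ 0.4502 -0.0009]
 [ 0.4854 -0.0027]
 [ 0.5254  0.0958]
 [ 0.5398  0.185 ]
 [ 0.5447  0.1811]
 [ 0.55    0.0682]
 [ 0.556   0.1721]
 [ 0.5778  0.0393]
 [ 0.6025  0.169 ]
 [ 0.6083  0.0162]
 [ 0.6144  0.17  ]
 [ 0.6205  0.1706]
 [ 0.6266  0.1707]
 [ 0.633   0.1712]
 [ 0.6398  0.1707]]
pos [0.5443 0.3224 0.1969] zaxis yaw -8.149416387268674 yaxis [-0.052   0.0018 -0.9986] travel units [-0.0594  0.1895  0.0039] mm [-17.8167  56.8375   1.1631]
rot units [ 0.0991 -0.1147  0.0078]
```

View pics/w6.png

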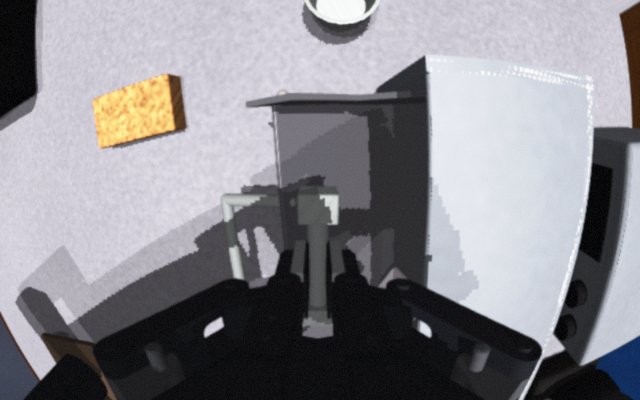

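Emit:
arm_command --steps '[{"hand": 0.0,"travel": [-0.03,0,0],"rotation": [0.1,-0.115,0]},{"hand": 0.0,"travel": [-0.045,0.0,0],"rotation": [0,0,0]},{"hand": 0.0,"travel": [0,0.06,0],"rotation": [0,0,0]},{"hand": 0.0,"travel": [0,0.0,0],"rotation": [0,0,0]}]'

```text
time: 13.62
eef_pos: [0.544, 0.34, 0.1726]
tcp_rot: [0.483, -0.521, 0.521, -0.473]
contact_force: [0.0, -0.8, -1.6]
opening: 0.093
```

Run:
```python
from h import *
go([.543,.345,.138],-4.7)
```

```text
pos [0.544  0.34   0.1726] zaxis yaw -4.928623962055807 yaxis [-0.0092 -0.0096 -0.9999] travel units [-0.0177  0.1151 -0.0037] mm [-5.2961 34.5385 -1.1157]
rot units [ 0.0159 -0.0075  0.0198]
```

Emit:
arm_command --steps '[{"hand": 0.0,"travel": [-0.015,0.07,0],"rotation": [0,0,0.02]},{"hand": 0.0,"travel": [0,0.045,0],"rotation": [0,0,0]},{"hand": 0.0,"travel": [0,0,0],"rotation": [0,0,0]},{"hand": 0.35,"travel": [0,0,0],"rotation": [0,0,0]},{"hand": 0.35,"travel": [0,0,0],"rotation": [0,0,0]},{"hand": 0.35,"travel": [0,0,0],"rotation": [0,0,0]},{"hand": 0.35,"travel": [0,-0.1,0],"rotation": [0,0,0]},{"hand": 0.35,"travel": [0,-0.2,0],"rotation": [0,0,0]},{"hand": 0.35,"travel": [0,-0.2,0],"rotation": [0,0,0]},{"hand": 0.35,"travel": [0.15,-0.1,0],"rotation": [0,0,0]},{"hand": 0.35,"travel": [0,0,0],"rotation": [0,0,0]}]'

```text
time: 15.0
eef_pos: [0.5434, 0.2975, 0.3277]
tcp_rot: [-0.477, 0.522, -0.521, 0.478]
contact_force: [0.2, 0.5, 0.1]
opening: 0.349
```

Run:
```python
from h import *
s,im,d=cam('wrist'); cv2.imwrite('pics/w7.png',im); P=cloud('wrist',d,s)
for th in ('shaft_1','bracket_1'):
  for r in ctrl.masks_of('wrist',th):
    m=r['region']&(d>0); print(th,round(r['score'],2),r['at'],np.median(P[m],0),np.percentile(P[m],3,0),np.percentile(P[m],97,0))
go([.45,-.225,.25],-4.7,s)
```

```text
shaft_1 0.65 [357.5, 139.1] [0.5999 0.3344 0.0286] [0.5893 0.305  0.0247] [0.6109 0.3702 0.0354]
bracket_1 0.71 [363.5, 227.8] [0.6014 0.2105 0.0334] [0.5894 0.1926 0.0207] [0.6118 0.2289 0.077 ]
pos [0.5434 0.2975 0.3277] zaxis yaw -5.028239281293258 yaxis [-0.0011  0.0022 -1.    ] travel units [ 1.7627  0.2555 -0.1571] mm [528.8065  76.647  -47.1305]
rot units [ 0.0025 -0.0109 -0.0041]
```

View pics/w7.png

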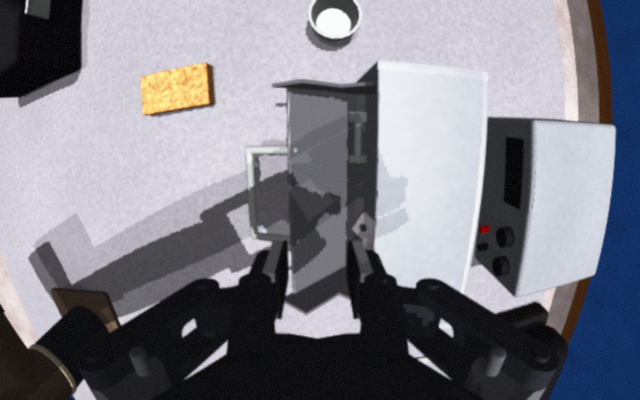

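Emit:
arm_command --steps '[{"hand": 0.4,"travel": [0.12,0.0,-0.014],"rotation": [0,0,0]},{"hand": 0.4,"travel": [0.17,0.01,-0.014],"rotation": [0,0,0]},{"hand": 0.4,"travel": [0.17,0.01,-0.014],"rotation": [0,0,0]},{"hand": 0.4,"travel": [0.17,0.01,-0.014],"rotation": [0,0,0]},{"hand": 0.4,"travel": [0.17,0.02,-0.014],"rotation": [0,0,0]},{"hand": 0.4,"travel": [0.17,0.02,-0.014],"rotation": [0,0,0]},{"hand": 0.4,"travel": [0.17,0.02,-0.014],"rotation": [0,0,0]},{"hand": 0.4,"travel": [0.17,0.03,-0.014],"rotation": [0,0,0]},{"hand": 0.4,"travel": [0.17,0.03,-0.014],"rotation": [0,0,0]},{"hand": 0.4,"travel": [0.17,0.03,-0.014],"rotation": [0,0,0]},{"hand": 0.4,"travel": [0.1,0.03,0],"rotation": [0,0,0]},{"hand": 0.4,"travel": [0,0,0],"rotation": [0,-0.35,0]},{"hand": 0.4,"travel": [0,0,0],"rotation": [0,-0.35,0]},{"hand": 0.4,"travel": [0,0,0],"rotation": [0,-0.35,0]},{"hand": 0.4,"travel": [0,0,0],"rotation": [0,-0.14,0]},{"hand": 0.4,"travel": [0,0,0],"rotation": [0,0,0]}]'

```text
time: 17.15
eef_pos: [0.447, -0.2222, 0.2224]
tcp_rot: [0.623, -0.362, 0.315, -0.618]
contact_force: [-0.0, 0.2, 0.3]
opening: 0.402
```

Run:
```python
from h import *
s,im,d=cam('wrist');P=cloud('wrist',d,s); cv2.imwrite('pics/w8.png',im)
m=(d>0)&(P[...,2]>.033)&(P[...,2]<.05)&(np.hypot(P[...,0]-.45,P[...,1]+.225)<.035)
Q=P[m]; print(len(Q))
if len(Q)>5: print(cv2.minAreaRect((Q[:,:2]*1000).astype(np.float32)),np.median(Q[:,2]))
go([.451,-.2255,.052],30.3,s)
```

```text
385
((450.7615966796875, -225.6627960205078), (10.044880867004395, 40.11328125), 32.7690315246582) 0.03878939352327582
pos [ 0.447  -0.2222  0.2224] zaxis yaw 32.88805897970752 yaxis [-0.0622  0.0245 -0.9978] travel units [0.0474 0.5658 0.0273] mm [ 14.2143 169.7367   8.2042]
rot units [ 0.0768  0.0842 -0.1022]
```

View pics/w8.png

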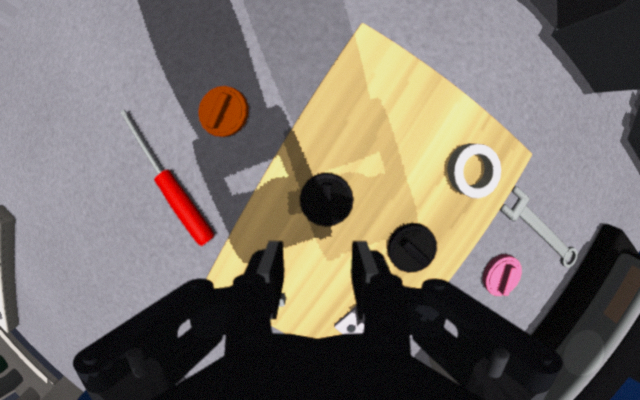

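Emit:
arm_command --steps '[{"hand": 0.4,"travel": [0,0,0],"rotation": [0.077,0,-0.1]},{"hand": 0.4,"travel": [0.016,0.12,0.005],"rotation": [0,0,0]},{"hand": 0.4,"travel": [0,0.15,0],"rotation": [0,0,0]},{"hand": 0.4,"travel": [0,0.14,0],"rotation": [0,0,0]},{"hand": 0.4,"travel": [0,0.08,0],"rotation": [0,0,0]},{"hand": 0.4,"travel": [0,0,0],"rotation": [0,0,0]}]'

```text
time: 17.95
eef_pos: [0.4515, -0.2227, 0.0688]
tcp_rot: [-0.619, 0.341, -0.339, 0.621]
contact_force: [-0.2, 0.7, -0.0]
opening: 0.402
```

Run:
```python
from h import *
go([.4508,-.2257,.052],32.3)
```

```text
pos [ 0.4515 -0.2227  0.0688] zaxis yaw 32.52732093425342 yaxis [-0.0007  0.0044 -1.    ] travel units [ 0.0075  0.056  -0.0074] mm [ 2.2509 16.7989 -2.2195]
rot units [-0.0034  0.0076 -0.0079]
```

Emit:
arm_command --steps '[{"hand": 0.4,"travel": [0.008,0.03,-0.008],"rotation": [0,0,0]},{"hand": 0.4,"travel": [0.003,0.03,-0.003],"rotation": [0,0,0]},{"hand": 0.4,"travel": [0,0,0],"rotation": [0,0,0]}]'

```text
time: 18.32
eef_pos: [0.452, -0.2284, 0.052]
tcp_rot: [-0.619, 0.34, -0.341, 0.621]
contact_force: [-0.4, -0.4, -0.5]
opening: 0.397
```

Emit:
arm_command --steps '[{"hand": 0.0,"travel": [0,0,0],"rotation": [0,0,0]},{"hand": 0.0,"travel": [0,0,0],"rotation": [0,0,0]},{"hand": 0.0,"travel": [0,0,0],"rotation": [0,0,0]},{"hand": 0.0,"travel": [0,0,0],"rotation": [0,0,0]},{"hand": 0.0,"travel": [0,-0.05,0],"rotation": [0,0,0]},{"hand": 0.0,"travel": [0,-0.15,0],"rotation": [0,0,0]},{"hand": 0.0,"travel": [0,-0.15,0],"rotation": [0,0,0]},{"hand": 0.0,"travel": [0,-0.15,0],"rotation": [0,0,0]},{"hand": 0.0,"travel": [0,-0.15,0],"rotation": [0,0,0]},{"hand": 0.0,"travel": [0,-0.05,0],"rotation": [0,0,0]},{"hand": 0.0,"travel": [0,0,0],"rotation": [0,0,0]}]' --grip_force 40

```text
time: 19.7
eef_pos: [0.451, -0.2284, 0.274]
tcp_rot: [-0.619, 0.338, -0.342, 0.621]
contact_force: [-0.1, 0.0, -0.5]
opening: 0.1
```

Run:
```python
from h import *
s,im,d=cam('wrist'); cv2.imwrite('pics/w9.png',im)
go([.54,.262,.26],-4.7,s)
```

```text
pos [ 0.451  -0.2284  0.274 ] zaxis yaw 32.50043789804745 yaxis [ 0.0067 -0.0013 -1.    ] travel units [-1.2195  0.0466  1.1281] mm [-365.8386   13.9659  338.4338]
rot units [-0.012   1.24    0.0057]
```

View pics/w9.png

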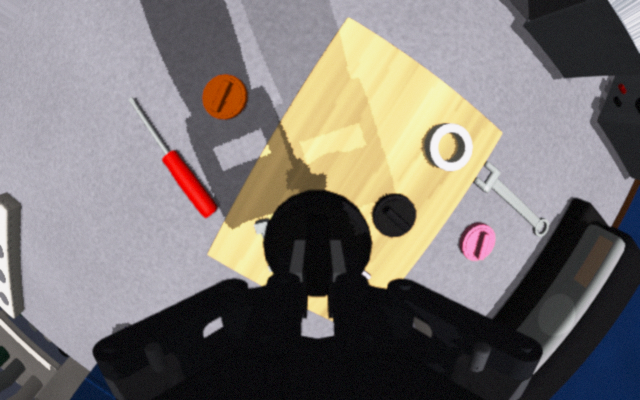

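Emit:
arm_command --steps '[{"hand": 0.0,"travel": [0,0,0],"rotation": [0,0.34,0]},{"hand": 0.0,"travel": [0,0,0],"rotation": [0,0.34,0]},{"hand": 0.0,"travel": [0,0,0],"rotation": [0,0.34,0]},{"hand": 0.0,"travel": [0,0,0],"rotation": [0,0.24,0]},{"hand": 0.0,"travel": [-0.1,0,0.01],"rotation": [0,0,0]},{"hand": 0.0,"travel": [-0.16,0,0.015],"rotation": [0,0,0]},{"hand": 0.0,"travel": [-0.16,0,0.015],"rotation": [0,0,0]},{"hand": 0.0,"travel": [-0.16,0,0.015],"rotation": [0,0,0]},{"hand": 0.0,"travel": [-0.16,0,0.015],"rotation": [0,0,0]},{"hand": 0.0,"travel": [-0.16,0,0.015],"rotation": [0,0,0]},{"hand": 0.0,"travel": [-0.16,0,0.015],"rotation": [0,0,0]},{"hand": 0.0,"travel": [-0.16,0,0.015],"rotation": [0,0,0]},{"hand": 0.0,"travel": [-0.16,0,0.015],"rotation": [0,0,0]},{"hand": 0.0,"travel": [-0.16,0,0.015],"rotation": [0,0,0]},{"hand": 0.0,"travel": [-0.1,0,0.01],"rotation": [0,0,0]},{"hand": 0.0,"travel": [0,0,0],"rotation": [0,0,0]}]'

```text
time: 21.75
eef_pos: [0.5394, 0.2734, 0.2288]
tcp_rot: [-0.483, 0.55, -0.508, 0.454]
contact_force: [-0.8, -0.4, -0.7]
opening: 0.103
```

Run:
```python
from h import *
go([.545,.264,.145],-4.7)
```

```text
pos [0.5394 0.2734 0.2288] zaxis yaw -6.846767134097337 yaxis [-0.0696  0.0169 -0.9974] travel units [0.0314 0.2768 0.0421] mm [ 9.4131 83.0511 12.6328]
rot units [ 0.1357 -0.0721 -0.0186]
```

Emit:
arm_command --steps '[{"hand": 0.0,"travel": [0.02,0,0.02],"rotation": [0.136,-0.07,0]},{"hand": 0.0,"travel": [0.015,0.1,0],"rotation": [0,0,0]},{"hand": 0.0,"travel": [0,0.1,0],"rotation": [0,0,0]},{"hand": 0.0,"travel": [0,0.04,0],"rotation": [0,0,0]},{"hand": 0.0,"travel": [0,0,0],"rotation": [0,0,0]}]'

```text
time: 22.38
eef_pos: [0.5397, 0.2573, 0.1456]
tcp_rot: [-0.481, 0.524, -0.517, 0.476]
contact_force: [-0.1, 0.7, -0.5]
opening: 0.102
```

Run:
```python
from h import *
go([.545,.264,.143],-4.7)
```

```text
pos [0.5397 0.2573 0.1456] zaxis yaw -4.836507375090163 yaxis [-0.0112  0.003  -0.9999] travel units [-0.0238  0.0085  0.0157] mm [-7.1529  2.5397  4.6997]
rot units [ 0.0218 -0.0046 -0.0039]
```

Emit:
arm_command --steps '[{"hand": 0.0,"travel": [-0.024,0.0,0.018],"rotation": [0,0,0]},{"hand": 0.0,"travel": [0,0.005,0.01],"rotation": [0,0,0]},{"hand": 0.0,"travel": [0,0,0],"rotation": [0,0,0]},{"hand": 0.35,"travel": [0,0,0],"rotation": [0,0,0]},{"hand": 0.35,"travel": [0,0,0],"rotation": [0,0,0]},{"hand": 0.35,"travel": [0,0,0],"rotation": [0,0,0]},{"hand": 0.35,"travel": [0,-0.1,0],"rotation": [0,0,0]},{"hand": 0.35,"travel": [0,-0.2,0],"rotation": [0,0,0]},{"hand": 0.35,"travel": [0,-0.2,0],"rotation": [0,0,0]},{"hand": 0.35,"travel": [0,-0.1,0],"rotation": [0,0,0]},{"hand": 0.35,"travel": [0,0,0],"rotation": [0,0,0]}]'

```text
time: 23.75
eef_pos: [0.5514, 0.2643, 0.3338]
tcp_rot: [-0.481, 0.525, -0.516, 0.476]
contact_force: [-0.4, -1.0, -0.7]
opening: 0.351
```

Run:
```python
from h import *
s,im,d=cam('wrist'); cv2.imwrite('pics/w10.png',im); P=cloud('wrist',d,s)
for th in ('shaft_1','bracket_1','cover_1'):
  for r in ctrl.masks_of('wrist',th):
    m=r['region']&(d>0); print(th,round(r['score'],2),r['at'],np.median(P[m],0),np.percentile(P[m],3,0),np.percentile(P[m],97,0))
reg=(d>0)&(P[...,2]>.06)&(P[...,2]<.09)&(P[...,0]>.42)&(P[...,0]<.475)&(P[...,1]>.2)&(P[...,1]<.36)
Q=P[reg]; print(len(Q), Q.mean(0) if len(Q) else 0, Q.min(0),Q.max(0))
go([.459,.28,.25],-4.7,s)
```

```text
shaft_1 0.57 [353.3, 111.4] [0.6002 0.3415 0.0281] [0.5899 0.3054 0.0235] [0.6125 0.3704 0.0356]
cover_1 0.75 [341.2, 173.0] [0.5788 0.2676 0.0523] [0.5593 0.2416 0.0394] [0.5983 0.2914 0.0608]
cover_1 0.25 [386.9, 150.5] [0.6164 0.2968 0.1693] [0.5057 0.1534 0.0215] [0.7013 0.4031 0.1712]
856 [0.461  0.2818 0.0811] [0.45   0.2228 0.0748] [0.4749 0.3429 0.0885]
pos [0.5514 0.2643 0.3338] zaxis yaw -4.83447978746904 yaxis [-0.0127  0.0046 -0.9999] travel units [-0.0251  0.2836 -0.3076] mm [ -7.5212  85.0682 -92.2666]
rot units [ 0.0249 -0.0045 -0.0067]
```

View pics/w10.png

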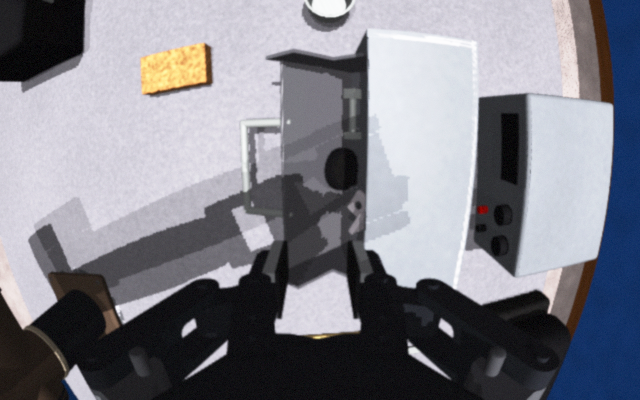

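Emit:
arm_command --steps '[{"hand": 0.45,"travel": [-0.01,0,-0.11],"rotation": [0.025,0,0]},{"hand": 0.45,"travel": [-0.01,0,-0.13],"rotation": [0,0,0]},{"hand": 0.45,"travel": [-0.005,0,-0.1],"rotation": [0,0,0]},{"hand": 0.45,"travel": [0,0.15,0],"rotation": [0,0,0]},{"hand": 0.45,"travel": [0,0.17,0],"rotation": [0,0,0]},{"hand": 0.45,"travel": [0,0.17,0],"rotation": [0,0,0]},{"hand": 0.45,"travel": [0,0,0],"rotation": [0,0,0]}]'

```text
time: 24.82
eef_pos: [0.435, 0.2771, 0.1621]
tcp_rot: [-0.489, 0.527, -0.515, 0.467]
contact_force: [-0.7, 0.1, 0.1]
opening: 0.449
```

Run:
```python
from h import *
go([.459,.2805,.077],-4.7)
```

```text
pos [0.435  0.2771 0.1621] zaxis yaw -4.85846281139217 yaxis [-0.0347 -0.0085 -0.9994] travel units [-0.0211  0.2807  0.0883] mm [-6.3422 84.1961 26.4853]
rot units [ 0.0648 -0.0049  0.0216]
```

Emit:
arm_command --steps '[{"hand": 0.45,"travel": [-0.018,0,0.08],"rotation": [0.065,0,0.02]},{"hand": 0.45,"travel": [0,0,0],"rotation": [0,0,0]}]'

```text
time: 25.08
eef_pos: [0.4601, 0.2807, 0.1623]
tcp_rot: [0.479, -0.52, 0.521, -0.478]
contact_force: [0.8, 0.3, -0.2]
opening: 0.446
```

Run:
```python
from h import *
go([.459,.2805,.077],-4.7)
```

```text
pos [0.4601 0.2807 0.1623] zaxis yaw -4.840185688657947 yaxis [ 0.0002 -0.0009 -1.    ] travel units [ 0.0008  0.2844 -0.0036] mm [ 0.2382 85.3334 -1.0855]
rot units [-0.0005 -0.0047  0.0017]
```

Emit:
arm_command --steps '[{"hand": 0.45,"travel": [0,0.1,0],"rotation": [0,0,0]},{"hand": 0.45,"travel": [0,0.1,0],"rotation": [0,0,0]},{"hand": 0.45,"travel": [0,0.075,0],"rotation": [0,0,0]},{"hand": 0.45,"travel": [0,0.0,0],"rotation": [0,0,0]}]'

```text
time: 25.58
eef_pos: [0.4629, 0.2824, 0.0852]
tcp_rot: [0.476, -0.52, 0.522, -0.481]
contact_force: [0.5, -0.3, 0.4]
opening: 0.449
```

Emit:
arm_command --steps '[{"hand": 0.45,"travel": [0,0.025,-0.008],"rotation": [0,0,0]},{"hand": 0.0,"travel": [0,0.0,0],"rotation": [0,0,0]},{"hand": 0.0,"travel": [0,0,0],"rotation": [0,0,0]},{"hand": 0.0,"travel": [0,0,0],"rotation": [0,0,0]},{"hand": 0.0,"travel": [0,0.0,0],"rotation": [0,0,0]}]' --grip_force 40

```text
time: 26.2
eef_pos: [0.4592, 0.2843, 0.0829]
tcp_rot: [0.476, -0.521, 0.521, -0.481]
contact_force: [1.8, -0.9, -3.7]
opening: 0.097
```

Emit:
arm_command --steps '[{"hand": 0.0,"travel": [0,-0.037,0.021],"rotation": [0,0,0]},{"hand": 0.0,"travel": [0,-0.035,0.024],"rotation": [0,0,0]},{"hand": 0.0,"travel": [0,-0.033,0.027],"rotation": [0,0,0]},{"hand": 0.0,"travel": [0,-0.031,0.03],"rotation": [0,0,0]},{"hand": 0.0,"travel": [0,-0.028,0.032],"rotation": [0,0,0]}]'

```text
time: 26.82
eef_pos: [0.5009, 0.2809, 0.1351]
tcp_rot: [-0.476, 0.522, -0.52, 0.48]
contact_force: [-0.9, 1.7, -1.1]
opening: 0.101
```

Emit:
arm_command --steps '[{"hand": 0.0,"travel": [0,-0.025,0.034],"rotation": [0,0,0]},{"hand": 0.0,"travel": [0,-0.022,0.036],"rotation": [0,0,0]},{"hand": 0.0,"travel": [0,-0.019,0.037],"rotation": [0,0,0]},{"hand": 0.0,"travel": [0,-0.016,0.039],"rotation": [0,0,0]},{"hand": 0.0,"travel": [0,-0.005,0.02],"rotation": [0,0,0]}]'

```text
time: 27.45
eef_pos: [0.5444, 0.2774, 0.1604]
tcp_rot: [-0.484, 0.53, -0.512, 0.472]
contact_force: [-24.0, 4.5, 5.8]
opening: 0.092
```

Emit:
arm_command --steps '[{"hand": 0.0,"travel": [0,0,0.012],"rotation": [0,0,0]},{"hand": 0.0,"travel": [0,0,0],"rotation": [0,0,0]},{"hand": 0.45,"travel": [0,0,0],"rotation": [0,0,0]},{"hand": 0.45,"travel": [0,0,0],"rotation": [0,0,0]},{"hand": 0.45,"travel": [0,0,0],"rotation": [0,0,0]}]'

```text
time: 28.08
eef_pos: [0.5475, 0.2766, 0.1625]
tcp_rot: [-0.487, 0.53, -0.511, 0.47]
contact_force: [-0.4, 0.8, 0.3]
opening: 0.45
```

Run:
```python
from h import *
for n in('scene','side'):
    s,im,d=cam(n); P=cloud(n,d,s); d0=np.load(f'{n}1.npy')
    c=im[80:230,220:380] if n=='scene' else im[200:340,170:330]
    cv2.imwrite(f'pics/{n}3.png',cv2.resize(c,None,fx=4,fy=4,interpolation=cv2.INTER_CUBIC))
    for D in (d0,d):
        P=cloud(n,D); m=(D>0)&(P[...,2]>.04)&(P[...,2]<.13)&(P[...,1]>.15)&(P[...,1]<.4)&(P[...,0]>.57)&(P[...,0]<.605)
        Q=P[m]; A=np.c_[Q[:,1:],np.ones(len(Q))]; k=np.linalg.lstsq(A,Q[:,0],rcond=None)[0]; print(n,len(Q),k, 'front x at y.27 z.12',k@[.27,.12,1])
go([.545,.276,.25],-4.7)
```

```text
scene 470 [ 0.0782 -0.0067  0.5764] front x at y.27 z.12 0.5966759387869125
scene 428 [ 0.0796 -0.0064  0.5759] front x at y.27 z.12 0.5966310284754271
side 812 [0.0784 0.     0.575 ] front x at y.27 z.12 0.5961939103626874
side 551 [ 0.0786 -0.0004  0.575 ] front x at y.27 z.12 0.5961789544585862
pos [0.5472 0.2767 0.1624] zaxis yaw -4.873390539315717 yaxis [-0.036   0.0032 -0.9993] travel units [ 0.0028 -0.2916 -0.0178] mm [  0.8338 -87.4822  -5.3369]
rot units [ 0.069  -0.0058 -0.0003]
```

View pics/scene3.png

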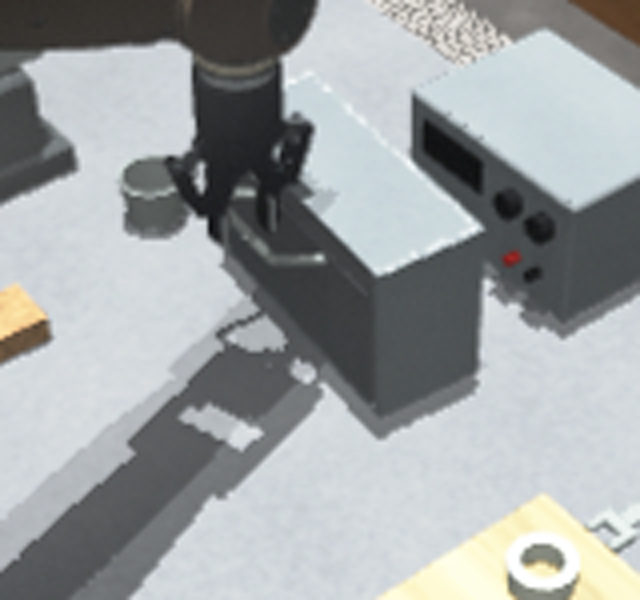

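View pics/side3.png

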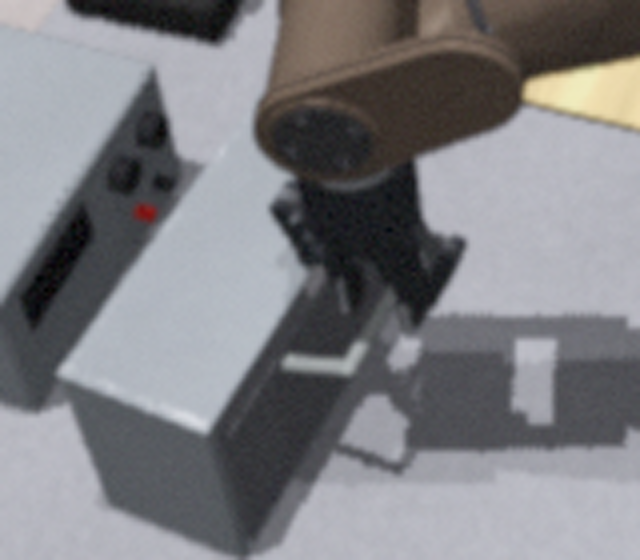

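Emit:
arm_command --steps '[{"hand": 0.45,"travel": [0,-0.05,-0.01],"rotation": [0,0,0]},{"hand": 0.45,"travel": [0,-0.15,-0.01],"rotation": [0,0,0]},{"hand": 0.45,"travel": [0,-0.2,-0.01],"rotation": [0,0,0]},{"hand": 0.45,"travel": [0,-0.15,0],"rotation": [0,0,0]},{"hand": 0.45,"travel": [0,0,-0.1],"rotation": [0,0,0]},{"hand": 0.45,"travel": [0.15,0,-0.1],"rotation": [0,0,0]},{"hand": 0.45,"travel": [0.15,0,0],"rotation": [0,0,0]},{"hand": 0.45,"travel": [0,0,0],"rotation": [0,0,0]},{"hand": 0.45,"travel": [0,0,0],"rotation": [0,0,0]},{"hand": 0.45,"travel": [0,0,0],"rotation": [0,0,0]}]'

```text
time: 29.42
eef_pos: [0.4747, 0.1917, 0.3466]
tcp_rot: [-0.483, 0.527, -0.513, 0.475]
contact_force: [0.4, -0.1, 0.1]
opening: 0.45
```

Run:
```python
from h import *
for n in('scene','side'):
    s,im,d=cam(n); d0=np.load(f'{n}1.npy'); cv2.imwrite(f'pics/{n}4.png',im)
    for D in (d0,d):
        P=cloud(n,D); m=(D>0)&(P[...,2]>.04)&(P[...,2]<.13)&(P[...,1]>.15)&(P[...,1]<.4)&(P[...,0]>.57)&(P[...,0]<.605)
        Q=P[m]; A=np.c_[Q[:,1:],np.ones(len(Q))]; k=np.linalg.lstsq(A,Q[:,0],rcond=None)[0]
        b=(D>0)&(P[...,2]>.148)&(P[...,2]<.16)&(P[...,1]>.23)&(P[...,1]<.32)&(P[...,0]>.52)&(P[...,0]<.56)
        print(n,len(Q),k,k@[.27,.12,1],'bar',P[b].mean(0),b.sum())
    P=cloud(n,d)
    for th in('tape_roll','screwdriver','wrench','spray_can','grease_jar','screw_cup','sanding_block','cover_1','shaft_1','bracket_1'):
        print(th,[(round(r['score'],2),np.round(np.median(P[r['region']&(d>0)],0),3)) for r in ctrl.masks_of(n,th) if r['score']>.3])
print(st()['contact_force'],st()['time'])
```

```text
scene 470 [ 0.0782 -0.0067  0.5764] 0.5966759387869125 bar [0.5427 0.2737 0.1546] 53
scene 486 [ 0.077  -0.0072  0.5767] 0.5965999045170918 bar [0.543  0.2729 0.1543] 51
tape_roll [(0.81, array([ 0.571, -0.109,  0.029])), (0.6, array([0.624, 0.217, 0.136]))]
screwdriver []
wrench []
spray_can [(0.97, array([ 0.708, -0.333,  0.11 ]))]
grease_jar [(0.57, array([ 0.499, -0.535,  0.057])), (0.5, array([0.586, 0.503, 0.03 ]))]
screw_cup [(0.7, array([0.586, 0.505, 0.034]))]
sanding_block [(0.74, array([0.345, 0.421, 0.028]))]
cover_1 [(0.73, array([ 0.297, -0.211,  0.014])), (0.55, array([ 0.701, -0.189,  0.014])), (0.51, array([ 0.561, -0.224,  0.025]))]
shaft_1 [(0.58, array([ 0.45 , -0.342,  0.023]))]
bracket_1 [(0.7, array([ 0.569, -0.33 ,  0.018])), (0.65, array([ 0.708, -0.333,  0.107]))]
side 812 [0.0784 0.     0.575 ] 0.5961939103626874 bar [0.5431 0.2771 0.1554] 104
side 809 [0.0793 0.0001 0.5747] 0.5961532434595066 bar [0.5428 0.2765 0.1555] 104
tape_roll [(0.64, array([ 0.582, -0.081,  0.034]))]
screwdriver [(0.67, array([ 0.315, -0.322,  0.021]))]
wrench [(0.52, array([ 0.725, -0.097,  0.006]))]
spray_can [(0.47, array([0.598, 0.29 , 0.092]))]
grease_jar []
screw_cup [(0.95, array([0.59 , 0.498, 0.024]))]
sanding_block [(0.98, array([0.346, 0.444, 0.03 ])), (0.64, array([0.599, 0.288, 0.089]))]
cover_1 [(0.73, array([ 0.301, -0.199,  0.016])), (0.7, array([ 0.558, -0.214,  0.028]))]
shaft_1 [(0.67, array([ 0.309, -0.317,  0.021]))]
bracket_1 []
[-0.1665  0.0473  0.5992] 30.525
```

View pics/scene4.png

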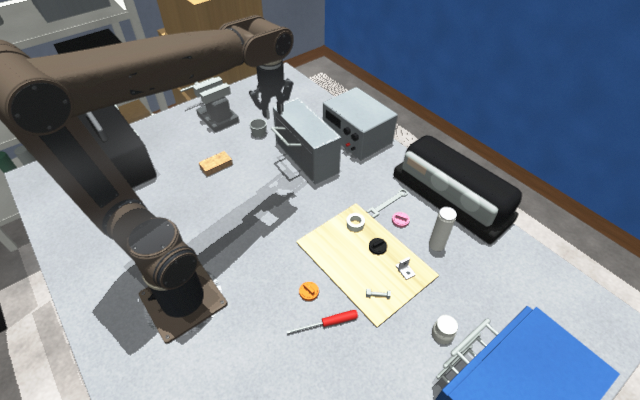

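View pics/side4.png

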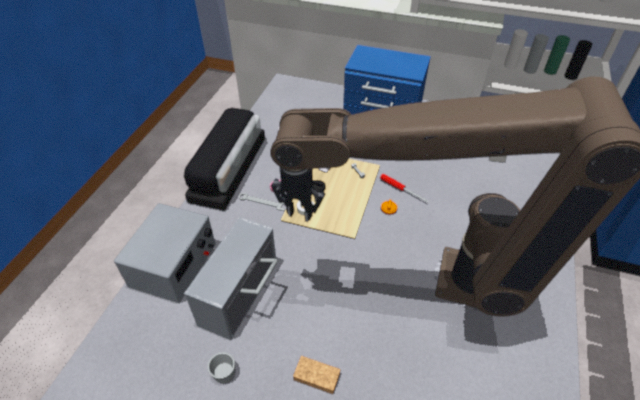

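The bin is back home: its panel and bar coincide with the starting measurement. The board still holds one cover at (377,246), one shaft at (378,293), the bracket at (405,268) and the tape roll. Nothing else has moved and the gripper is clear.

```bash
python3 -c "
from plant import ctrl
print(ctrl.sign_off())"
```

```text
the job is handed in; nothing more can be done
None
```

I tipped the bin fully forward by its bar and found that it already held a bracket. I added one shaft and one black cover from the board, pushed the bin back home, and handed the job in at about 30.5 s.

**Checks that passed:**
- **Bin contents:** the last wrist picture before closing showed the bracket, shaft and cover lying side by side in the bin.
- **Bin home:** after closing, the front panel and bar matched their starting positions to under 1 mm in both fixed cameras. The wrist read 24 N against the home stop just before I let go. I have no direct signal that the catch clicked.
- **Board and bench:** the spare cover, shaft and bracket and the tape roll are still in place on the board. The orange and pink look-alikes and the other bench items show no movement in the pictures.

**Disagreements:**
- **Bracket in the bin:** the network did not report it in that last wrist picture, though it is plainly visible there and was reported in the two earlier ones.
- **Missed or false labels:** in the final pictures the network missed some bench items and put a few false labels on the rack. I checked those items by eye only.

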